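Put the menu on its stand and latch it

ROBOT

A 6-joint arm with a two-finger parallel gripper is mounted at the origin on the work surface. World frame = base frame: x ahead of the robot, y to its left, z up, the work surface at z = 0. Lengths are in m, angles in rad, forces in N, time in s.
With the tool pointing down it reaches from about 0.35 to 0.975 m from the base axis. Payload 4.9 kg.
Tool frame: the origin (TCP) lies at the very end of the fingers, on their centre line; the grasp point (between the pads) lies 19 mm behind it; z points along the fingers, y is the line along which they close (so a half turn about z gives the same grasp; the last joint's range is limited). The gripper opens to 85 mm and grips with 20 to 120 N. Pads are 22 mm wide; open, the fingers measure 114 mm over their backs; the gripper's body (76 mm by 85 mm) begins 54 mm behind the grasp point. The pads swing forward as they close: fully open they stand 13 mm farther back than shut.
Start: joints at [1.183, 0.053, 1.613, -0, 1.476, -0.119], TCP at [0.166, 0.603, 0.231] pointing down, gripper open.
Joint ranges: [-3.01, 3.01], [-1.01, 2.22], [0.06, 2.58], [-1.02, 4.17], [0.09, 2.62], [-3.14, 3.14]. Speed limits (rad/s): [2.57, 2.57, 3.14, 3.14, 3.14, 3.14].

INTERFACE

Orientations are given as a rotation vector (axis times angle).
In Python, from station import ctrl, imaging gives the robot as it stands.
- The arm moves only by the tool play_rows, never from a script. Its argument "series" is a list of rows, each a list of 3 entries, a list of its own where there are three numbers: the opening, from 0 (shut) to 1 (fully open), then the shift along the tool's x, y, z each as a share of 0.05 m, from -1 to 1, then the turn, a rotation vector about the tool's x, y, z each as a share of 8 degrees, from -1 to 1. In form: [[grip, [dx, dy, dz], [ax, ay, az]], ...]. A call has 1 to 8 rows; each row shifts and turns the commanded pose from where the row before left it, along the tool's axes as they then stand; what a row does not reach is not made up. A row lasts 1/8 s, in which the tool goes at most 62.5 mm and 10.7 degrees, less where a joint would pass 70% of its speed; a pose out of reach is approached as far as the arm can. A call with a number of a shift or a turn outside -1 to 1 is refused whole. A call with a gripper value outside its range is refused whole. The fingers move at their own pace and stop on an object; "force" is the grip in N (left out, the last holds). Time passes only in rows, so rows that do not move let the fingers close. It gives the time, the measured TCP pose, the force, the opening and the grip force at its end, in the units of the state.
- ctrl.get_obs(): the state, without advancing time (a new reading comes with each control period).
- imaging.get_image(name): name is "scene" or "top" or "wrist"; returns a dict with "color" (400x640x3 uint8, blue, green, red), "fx", "fy", "cx", "cy" (pixels), "extrinsics" (4x4, takes a point from world to camera coordinates); the wrist camera has in their place "hand_eye" (4x4, takes a point from camera to tool coordinates, whose origin is the TCP and whose axes are the flange's). Camera axes: x right, y down, z forward; pixel columns grow to the right and rows downward; lengths in m; the calibration is good to about 2 mm. A picture is of the moment at which its call begins: read the wrist's pose just before it. There is no depth.
- ctrl.finish_job(): hands the job in; it is judged then, once.
The state is a dict: "t": time; "q": joint angles; "dq": joint speeds; "effort": joint torques, N m; "tool_pos": TCP position; "tool_rot": TCP orientation; "contact_force": force on the tool from outside, world axes, zero at the start; "wrist_torque": the same for the moment, N m; "opening": finger opening in m; "grip_force": force on a finger pad.
Only numpy, scipy, OpenCV 4.12 (cv2) and the standard library are available. Lean on these libraries where they do the work, as an engineer would, in place of code of your own. Each camera call takes 0.05 s, during which the arm holds its last target. There are 200 camera calls.

TASK

Take the menu board out of its rack and lean it, right way up and picture side out to the diners, against the backrest of the menu stand with its foot behind the lip, and let go of it. Then, with the board standing there by itself, swing the retaining bar with the red knob all the way down across its front until it rests in its catch. Do not knock the board over, and leave the other things on the counter where they are.

Things in the scene. Friction and masses are not known exactly. Their poses are not given: they have to be found in the camera images.
- menu_mid (a point): Centre of the loose menu board, a wooden slab 10 mm thick (its x), 120 mm wide (y), 125 mm tall (z, up), about 160 g. Its +x face is the picture side (white sheet, green band at the top, orange picture); the back is bare wood. It starts upright in the rack's slot, picture side away from the robot, its lower edge 10 mm and its top edge 135 mm above the counter.
- rack: Small rack fixed to the counter: wooden base 75 (x) x 100 (y) x 10 mm and two black walls along y, 90 mm long, reaching 55 mm above the counter, with a 15 mm slot between them for the board. Origin: middle of its underside.
- stand: Menu stand, fixed. Origin on the counter; +x points to its front (the diners, away from the robot), y along its width, z up. Base plate 10 mm thick, x -85 to 40 mm, y -100 to 100 mm. Black backrest 100 mm wide: its front face starts at x = 8 mm on the base plate and slopes back 20 degrees from vertical (top towards -x), 80 mm long, so the board's top 45 mm stands free above it.
- stand_channel (a point): Where the board's foot goes: middle of the 22 mm wide channel on the stand's base plate, between the backrest (stand x = 8 mm) and the front lip (inner face at stand x = 30 mm, lip 15 mm high), at stand (19, 0, 10) mm. Steel posts flank it, inner faces 76 mm (+y side) and 78 mm (-y side) from the middle.
- latch_pivot (a point): Pivot of the retaining bar, on a steel post at stand (17, 84, 70) mm; the pivot axis is level, along the stand's x. The post ends 88 mm above the counter.
- stand_catch (a point): The catch at stand (17, -84, 70) mm: a steel fork open upwards, its prongs before and behind the closed bar ending 82 mm above the counter. This is the bar's centre line when closed.
- latch (a joint): Angle (rad) of the retaining bar, flat steel 8 mm thick (x), 14 mm high, swinging in the upright plane across the stand's front. 0 = closed: level across the board's front, pointing to the stand's -y, down in the fork at its stop. It grows as the free end swings up; pi/2 = straight up; stop at 2.1. It starts about upright. The stiff pivot stays where left; 1 to 2 N at the knob moves it.
- latch_knob (a point): Centre of the red knob on the bar's free end, 190 mm from the pivot axis: a cylinder 24 mm in diameter, 34 mm long, axis along the stand's x, sticking out forwards from the bar (stand x 21 to 55 mm, centre 38 mm). With the bar closed it is at stand (38, -106, 70) mm.
- salt: Salt shaker, 40 mm across, 78 mm tall, white with a steel cap, a bystander; origin in the middle of its underside.
- pepper: Pepper shaker, the same but black, a bystander; origin in the middle of its underside.
- mug: Blue mug, 80 mm across, 90 mm tall, a bystander; origin in the middle of its underside.
- flask: Black bottle with steel cap, 66 mm across, 200 mm tall, a bystander; origin in the middle of its underside.
- jam: Amber jam jar with white lid, 66 mm across, 100 mm tall, a bystander; origin in the middle of its underside.
Mind the look-alikes: they are no part of the job. There is more than one size of the part that bears menu_mid; the job needs the smallest.

How it is judged:
By the outcome, as a careful person would: the job done as asked, in the order asked, and still so for the second after the job is handed in, with the robot touching nothing.
It also fails if it takes over 66 s, if anything falls off the work surface, if the arm or the gripper's body presses on something with over 40 N, if the wrist force passes 120 N, or if a joint passes its speed limit or range.

## Working session

There is one attempt and no reset: what is moved stays moved. The work goes in short steps, Python scripts to look and compute and a tool call to move; the robot and the scene stay as the last step left them, time stands still between calls to the robot, and variables do not carry over. Pictures are saved under pics/ and viewed, at most 10 in all, crops included, and the job is handed in when it is done.

Besides the shell and the picture viewer there is one more tool, called after "Emit:" as a command line: name --argument value ..., lists and objects as JSON in quotes. play_rows: Moves the arm, as the interface text tells. Shift numbers are shares of 0.05 m and turn numbers shares of 8 degrees, none past 1 either way. Its arguments: {"type":"object","properties":{"series":{"type":"array"},"force":{"type":"number"}},"required":["series"]}

```bash
mkdir -p pics; ls; python3 - <<'E'
from station import ctrl, imaging
import cv2,numpy as np
np.set_printoptions(precision=4,suppress=True)
o=ctrl.get_obs();print(o)
for n in ("scene","top"):
    d=imaging.get_image(n);cv2.imwrite(f"pics/{n}0.png",d["color"])
    print(n,d["fx"],d["cx"],d["cy"],d["extrinsics"])
    np.savez(f"{n}.npz",**d)
d=imaging.get_image("wrist");print(d["hand_eye"],d["fx"],d["cx"],d["cy"]);cv2.imwrite("pics/w0.png",d["color"])
E
```

```text
pics
{'t': 0.0, 'q': array([ 1.183 ,  0.0533,  1.6143, -0.    ,  1.476 , -0.119 ]), 'dq': array([ 0.0008, -0.0008,  0.0021, -0.0014,  0.0015, -0.0011]), 'effort': array([ -0.0006, -39.368 , -37.0179,  -0.0001,   0.0071,   0.    ]), 'tool_pos': array([0.1657, 0.602 , 0.2301]), 'tool_rot': array([-0.4209, -3.1128,  0.0031]), 'contact_force': array([-0.1363, -0.6586,  0.37  ]), 'wrist_torque': array([ 0.0634, -0.0207,  0.047 ]), 'grip_force': 0.0, 'opening': 0.08528334839082467}
scene 416.0657708273254 319.26450107843687 201.28566977392444 [[-0.4508  0.8925  0.0152  0.2629]
 [ 0.7336  0.3802 -0.5632 -0.3585]
 [-0.5084 -0.2428 -0.8262  1.57  ]
 [ 0.      0.      0.      1.    ]]
top 378.6528498534063 323.56131834075296 197.1108521521145 [[ 0.0261 -0.9993  0.0253 -0.0287]
 [-0.9883 -0.0296 -0.1495  0.5287]
 [ 0.1502 -0.0211 -0.9884  1.3974]
 [ 0.      0.      0.      1.    ]]
[[-0.0005 -0.9536 -0.301   0.0772]
 [ 1.     -0.0007  0.0005 -0.0011]
 [-0.0007 -0.301   0.9536 -0.1433]
 [ 0.      0.      0.      1.    ]] 284.92406911740267 319.2619009678216 198.9706027432767
```

View pics/scene0.png

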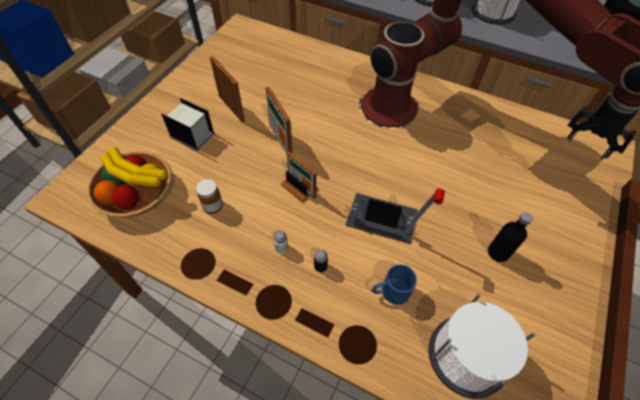

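View pics/top0.png

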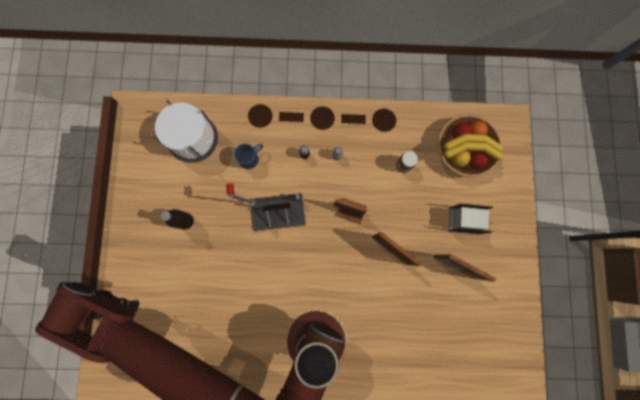

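The scene view shows the rack with the small board at (300,180), the stand at (383,215), the red knob at (439,196), and two larger boards further left. In the top view the rack is at (350,208), the stand at (278,212) and the knob at (230,188).

```bash
cat > h.py <<'E'
import cv2,numpy as np
from scipy.spatial.transform import Rotation as R
np.set_printoptions(precision=4,suppress=True)
def cam(d,obs=None):
    """-> K, camera-to-world 4x4"""
    K=np.array([[d["fx"],0,d["cx"]],[0,d["fy"],d["cy"]],[0,0,1]])
    if "extrinsics" in d: return K,np.linalg.inv(d["extrinsics"])
    T=np.eye(4);T[:3,:3]=R.from_rotvec(obs["tool_rot"]).as_matrix();T[:3,3]=obs["tool_pos"]
    return K,T@d["hand_eye"]
def ray(c,uv):
    K,T=c; uv=np.atleast_2d(uv)
    v=np.c_[uv,np.ones(len(uv))]@np.linalg.inv(K).T@T[:3,:3].T
    return T[:3,3],v/np.linalg.norm(v,axis=1)[:,None]
def plane(c,uv,z):
    o,v=ray(c,uv); return o+v*((z-o[2])/v[:,2])[:,None]
def tri(c1,p1,c2,p2):
    A=np.zeros((3,3));b=np.zeros(3)
    for c,p in((c1,p1),(c2,p2)):
        o,v=ray(c,p);M=np.eye(3)-np.outer(v[0],v[0]);A+=M;b+=M@o
    return np.linalg.solve(A,b)
def proj(c,P):
    K,T=c;p=(np.atleast_2d(P)-T[:3,3])@T[:3,:3]@K.T
    return p[:,:2]/p[:,2:]
E
python3 - <<'E'
from h import *
t=dict(np.load("top.npz"));s=dict(np.load("scene.npz"));ct,cs=cam(t),cam(s)
def red(im):
    h=cv2.cvtColor(im,cv2.COLOR_BGR2HSV);m=((h[...,0]<6)|(h[...,0]>174))&(h[...,1]>200)&(h[...,2]>110)
    n,l,st,ce=cv2.connectedComponentsWithStats(m.astype(np.uint8))
    return [(ce[i],st[i,4]) for i in range(1,n) if st[i,4]>15]
a=red(t["color"]);b=red(s["color"]);print(a,b)
print("knob",tri(ct,(230,188.5),cs,(439,196)))
# gray stand plate in top view
im=t["color"][180:240,235:320].astype(int)
m=((im.max(2)-im.min(2)<28)).astype(np.uint8)
n,l,st,ce=cv2.connectedComponentsWithStats(m);i=1+st[1:,4].argmax();print(st[i])
c=cv2.findContours((l==i).astype(np.uint8),0,1)[0][0].reshape(-1,2)+[235,180]
p=plane(ct,c,0.01)[:,:2].astype(np.float32);print("stand",cv2.minAreaRect(p))
print("rack approx",plane(ct,[(337,206),(365,213),(350,208)],0.05))
cv2.imwrite("pics/crops.png",np.hstack([cv2.resize(t["color"][170:240,220:380],(800,350),interpolation=2)]))
cv2.imwrite("pics/cropsc.png",cv2.resize(s["color"][140:250,270:460],(800,463),interpolation=2))
E
```

```text
[(array([466.84, 129.28]), np.int32(25)), (array([483.    , 158.8125]), np.int32(16)), (array([229.9545, 188.5909]), np.int32(22))] [(array([132.0517, 158.1379]), np.int32(58)), (array([119.7577, 193.4742]), np.int32(194)), (array([438.8966, 194.2759]), np.int32(87))]
knob [0.5155 0.2921 0.2553]
[   0   14   70   36 1624]
stand ((0.4711291491985321, 0.19172707200050354), (0.1306993067264557, 0.26271504163742065), 3.662017345428467)
rack approx [[ 0.4955 -0.0651  0.05  ]
 [ 0.4721 -0.1709  0.05  ]
 [ 0.4893 -0.1142  0.05  ]]
```

View pics/cropsc.png

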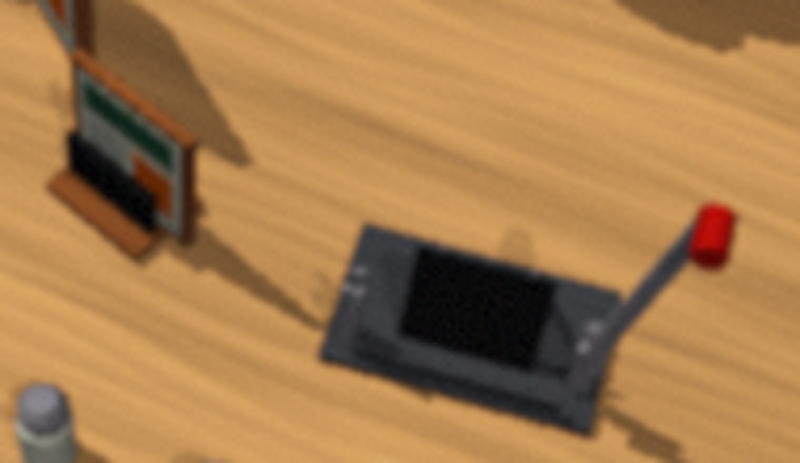

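The crop shows the picture side (green band on top) facing the scene camera. It also shows the dark stand with its black backrest, and the bar leaning outward with the red knob. Next I'll take close looks with the wrist camera.

```bash
cat >> h.py <<'E'
def down(yaw,lean=0):
    """tool down, tool y along world (cos yaw, sin yaw); lean: tilt (deg) of -z about tool-x so tool's back leans towards -tool y"""
    y=np.array([np.cos(np.radians(yaw)),np.sin(np.radians(yaw)),0]);z=np.array([0,0,-1.])
    M=np.c_[np.cross(y,z),y,z]
    return M@R.from_rotvec([-np.radians(lean),0,0]).as_matrix()
def plan(obs,pos,M,n=None):
    """rows (shift shares, turn shares) from the measured pose to pos, M"""
    M0=R.from_rotvec(obs["tool_rot"]).as_matrix();p0=np.array(obs["tool_pos"]);d=np.array(pos)-p0
    w=R.from_matrix(M0.T@M).as_rotvec()
    m=int(np.ceil(max(np.abs(d).max()*1.2/.05,np.linalg.norm(d)/.05,np.linalg.norm(w)/np.radians(8))));n=max(n or 1,m,1)
    Ms=[M0@R.from_rotvec(w*k/n).as_matrix() for k in range(n)]
    print("n",n,"turn each",np.round(w/n/np.radians(8),3))
    for k in range(n): print(np.round(Ms[k].T@d/n/.05,2).tolist())
E
python3 - <<'E'
from h import *
from station import ctrl
o=ctrl.get_obs();p=o["tool_pos"]
plan(o,[p[0]+.05,p[1]-.05,.38],R.from_rotvec(o["tool_rot"]).as_matrix())
o["tool_pos"]=np.array([p[0]+.05,p[1]-.05,.38])
plan(o,[.42,.19,.33],down(86))
E
```

```text
n 4 turn each [0. 0. 0.]
[-0.31, -0.18, -0.75]
[-0.31, -0.18, -0.75]
[-0.31, -0.18, -0.75]
[-0.31, -0.18, -0.75]
n 9 turn each [-0.001 -0.    -0.158]
[-0.65, -0.66, 0.11]
[-0.64, -0.67, 0.11]
[-0.62, -0.68, 0.11]
[-0.61, -0.7, 0.11]
[-0.59, -0.71, 0.11]
[-0.57, -0.72, 0.11]
[-0.56, -0.74, 0.11]
[-0.54, -0.75, 0.11]
[-0.53, -0.76, 0.11]
```

Emit:
play_rows --series '[[1, [-0.3, -0.18, -0.75], [0, 0, 0]], [1, [-0.3, -0.18, -0.75], [0, 0, 0]], [1, [-0.3, -0.18, -0.75], [0, 0, 0]], [1, [-0.3, -0.18, -0.75], [0, 0, 0]], [1, [-0.65, -0.66, 0.11], [0, 0, -0.16]], [1, [-0.64, -0.67, 0.11], [0, 0, -0.16]], [1, [-0.62, -0.68, 0.11], [0, 0, -0.16]], [1, [-0.61, -0.7, 0.11], [0, 0, -0.16]]]'

```text
t: 1.15
tool_pos: [0.3056, 0.3893, 0.3588]
tool_rot: [-0.28, -3.129, 0.001]
contact_force: [0.8, -1.1, 0.5]
opening: 0.0853
grip_force: 0.0
```

Emit:
play_rows --series '[[1, [-0.59, -0.71, 0.11], [0, 0, -0.16]], [1, [-0.57, -0.72, 0.11], [0, 0, -0.16]], [1, [-0.56, -0.74, 0.11], [0, 0, -0.16]], [1, [-0.54, -0.75, 0.11], [0, 0, -0.16]], [1, [-0.53, -0.76, 0.11], [0, 0, -0.16]], [1, [0, 0, 0], [0, 0, 0]], [1, [0, 0, 0], [0, 0, 0]]]'

```text
t: 2.02
tool_pos: [0.4186, 0.1897, 0.3317]
tool_rot: [-0.107, -3.139, -0.0]
contact_force: [-0.1, -0.1, 0.3]
opening: 0.0855
grip_force: 0.0
```

```bash
cat > snap.py <<'E'
import sys,pickle,cv2
from station import ctrl,imaging
o=ctrl.get_obs();d=imaging.get_image("wrist");n=sys.argv[1]
pickle.dump((o,d),open(n+".pkl","wb"));cv2.imwrite(f"pics/{n}.png",d["color"]);print(o["t"],o["tool_pos"],o["tool_rot"],o["q"],o["opening"])
E
python3 snap.py stand1
```

```text
2.025 [0.41860512 0.18973449 0.33165913] [-1.07021413e-01 -3.13922849e+00 -4.70301939e-04] [ 2.63127290e-01 -3.93134162e-01  1.84184426e+00  4.47937901e-04
  1.69331155e+00 -1.23945753e+00] 0.08547510499503778
```

View pics/stand1.png

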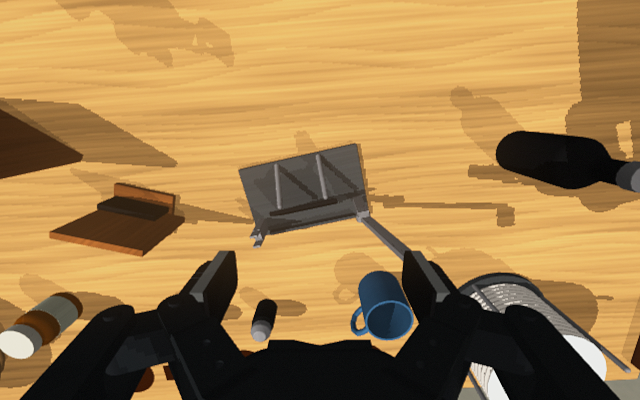

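The wrist view shows the stand from behind. Its rear plate corners are at about (239,170) and (359,144), the catch at (258,238) and the pivot post at (362,215). The board top in the rack runs roughly along (50,235)–(143,255).

```bash
python3 - <<'E'
from h import *
import pickle
o,d=pickle.load(open("stand1.pkl","rb"));c=cam(d,o)
hsv=cv2.cvtColor(d["color"],cv2.COLOR_BGR2HSV)
m=np.zeros((400,640),np.uint8);m[135:255,230:375]=(hsv[135:255,230:375,1]<70)
m=cv2.morphologyEx(m,cv2.MORPH_OPEN,np.ones((7,7)))
n,l,st,ce=cv2.connectedComponentsWithStats(m);i=1+st[1:,4].argmax()
k=cv2.findContours((l==i).astype(np.uint8),0,1)[0][0]
q=cv2.approxPolyDP(cv2.convexHull(k),4,True).reshape(-1,2);print(q)
print(plane(c,q,.01))
b=plane(c,[(239,169.5),(359.5,143.5)],.01);print(b)
y=(b[1]-b[0])[:2];print("width",np.linalg.norm(y));y/=np.linalg.norm(y);x=np.array([y[1],-y[0]])
org=(b[0]+b[1])[:2]/2+.085*x;print("stand",org,"yaw",np.degrees(np.arctan2(x[1],x[0])))
y3=np.r_[y,0];x3=np.r_[x,0];P=lambda a:np.r_[org,0]+a[0]*x3+a[1]*y3+np.array([0,0,a[2]])
for nm,a in dict(fr=(.04,.1,.01),fl=(.04,-.1,.01),br=(-.085,.1,.01),bl=(-.085,-.1,.01),piv=(.017,.084,.088),catch=(.017,-.084,.082)).items(): print(nm,P(a),proj(c,P(a)))
t=cam(dict(np.load("top.npz")));s=cam(dict(np.load("scene.npz")))
a=np.radians(np.arange(80,121,5))
print("knob px top/scene by angle"); 
for g in a:
    K=P((.038,.084-.19*np.cos(g),.07+.19*np.sin(g)));print(np.degrees(g),K,proj(t,K)[0],proj(s,K)[0])
# board: back face bottom hidden; top edge corners
for z in (.135,): print(plane(c,[(50,235),(143,255),(116,184),(176,194)],z))
E
```

```text
[[355 145]
 [374 227]
 [253 237]
 [241 169]]
[[0.4004 0.2482 0.01  ]
 [0.546  0.2773 0.01  ]
 [0.5504 0.0614 0.01  ]
 [0.4267 0.0587 0.01  ]]
[[0.4273 0.0552 0.01  ]
 [0.3985 0.2555 0.01  ]]
width 0.20235537470983356
stand [0.497  0.1675] yaw 8.19777823753572
fr [0.5224 0.2722 0.01  ] [[370.9361 214.6739]]
fl [0.5509 0.0742 0.01  ] [[260.1474 236.7756]]
br [0.3987 0.2544 0.01  ] [[358.7796 143.6554]]
bl [0.4272 0.0564 0.01  ] [[239.6827 169.3527]]
piv [0.5019 0.2531 0.088 ] [[366.921  221.2678]]
catch [0.5258 0.0868 0.082 ] [[256.8655 241.4725]]
knob px top/scene by angle
80.0 [0.5274 0.2234 0.2571] [251.508  185.4174] [411.0637 188.6432]
85.0 [0.525  0.2397 0.2593] [246.2721 185.8612] [417.7685 189.898 ]
90.0 [0.5227 0.2561 0.26  ] [241.0577 186.3914] [424.4525 191.5178]
95.0 [0.5203 0.2725 0.2593] [235.9231 187.0022] [431.0412 193.4884]
100.0 [0.518  0.2887 0.2571] [230.9255 187.687 ] [437.4605 195.79  ]
105.00000000000001 [0.5157 0.3047 0.2535] [226.1196 188.4377] [443.6384 198.3978]
110.0 [0.5134 0.3204 0.2485] [221.5574 189.2458] [449.5059 201.2825]
115.0 [0.5112 0.3355 0.2422] [217.286  190.1018] [454.9993 204.4109]
119.99999999999999 [0.5091 0.3501 0.2345] [213.3477 190.9957] [460.0607 207.7464]
[[ 0.4732 -0.1661  0.135 ]
 [ 0.5102 -0.0528  0.135 ]
 [ 0.4118 -0.0611  0.135 ]
 [ 0.4295  0.0097  0.135 ]]
```

```bash
python3 - <<'E'
from h import *
from station import ctrl
plan(ctrl.get_obs(),[.49,-.11,.25],down(-18),16)
E
```

```text
n 16 turn each [ 0.    -0.     0.814]
[-0.11, -0.37, 0.1]
[-0.16, -0.35, 0.1]
[-0.19, -0.33, 0.1]
[-0.23, -0.31, 0.1]
[-0.26, -0.28, 0.1]
[-0.29, -0.25, 0.1]
[-0.32, -0.21, 0.1]
[-0.34, -0.18, 0.1]
[-0.36, -0.14, 0.1]
[-0.37, -0.09, 0.1]
[-0.38, -0.05, 0.1]
[-0.39, -0.01, 0.1]
[-0.38, 0.04, 0.1]
[-0.38, 0.08, 0.1]
[-0.37, 0.12, 0.1]
[-0.35, 0.16, 0.1]
```

Emit:
play_rows --series '[[1, [-0.11, -0.37, 0.1], [0, 0, 0.81]], [1, [-0.16, -0.35, 0.1], [0, 0, 0.81]], [1, [-0.19, -0.33, 0.1], [0, 0, 0.81]], [1, [-0.23, -0.31, 0.1], [0, 0, 0.81]], [1, [-0.26, -0.28, 0.1], [0, 0, 0.81]], [1, [-0.29, -0.25, 0.1], [0, 0, 0.81]], [1, [-0.32, -0.21, 0.1], [0, 0, 0.81]], [1, [-0.34, -0.18, 0.1], [0, 0, 0.81]]]'

```text
t: 3.08
tool_pos: [0.4541, 0.0409, 0.292]
tool_rot: [1.47, 2.776, 0.001]
contact_force: [0.9, -0.0, 1.2]
opening: 0.0851
grip_force: 0.0
```

Emit:
play_rows --series '[[1, [-0.36, -0.14, 0.1], [0, 0, 0.81]], [1, [-0.37, -0.09, 0.1], [0, 0, 0.81]], [1, [-0.38, -0.05, 0.1], [0, 0, 0.81]], [1, [-0.39, -0.01, 0.1], [0, 0, 0.81]], [1, [-0.38, 0.04, 0.1], [0, 0, 0.81]], [1, [-0.38, 0.08, 0.1], [0, 0, 0.81]], [1, [-0.37, 0.12, 0.1], [0, 0, 0.81]], [1, [-0.35, 0.16, 0.1], [0, 0, 0.85]]]'

```text
t: 4.08
tool_pos: [0.491, -0.1089, 0.2519]
tool_rot: [2.541, 1.847, 0.001]
contact_force: [-0.1, 0.5, 0.1]
opening: 0.0859
grip_force: 0.0
```

Emit:
play_rows --series '[[1, [0, 0, 0], [0, 0, 0]], [1, [0, 0, 0], [0, 0, 0]]]'

```text
t: 4.32
tool_pos: [0.4906, -0.1085, 0.2521]
tool_rot: [-2.537, -1.853, -0.001]
contact_force: [-0.5, 0.3, -0.0]
opening: 0.0851
grip_force: 0.0
```

```bash
python3 snap.py rack1
```

```text
4.325 [ 0.49059622 -0.10853186  0.25207169] [-2.53665378e+00 -1.85310974e+00 -5.90692263e-04] [-3.66159127e-01 -2.58344033e-01  1.86693641e+00  4.00446197e-04
  1.53292663e+00 -5.72289237e-02] 0.08509474496347802
```

View pics/rack1.png

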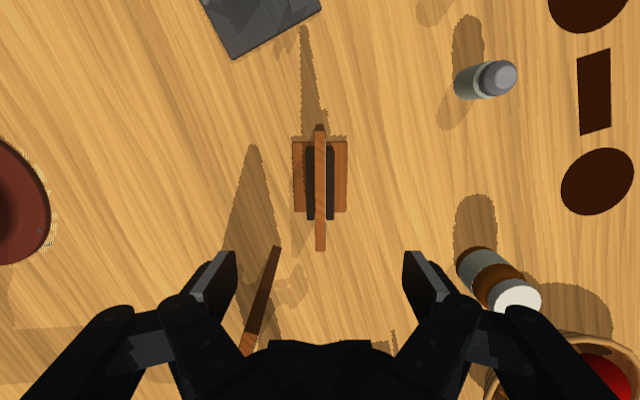

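The board's top edge is aligned with the image column. It runs from about (320,132) to (320.5,251), centred between the fingers, and the larger board is behind it at (262,300).

```bash
python3 - <<'E'
from h import *
import pickle
from station import ctrl
o,d=pickle.load(open("rack1.pkl","rb"));c=cam(d,o)
im=d["color"]
for r in (140,160,200,240): print(r,im[r,308:334].sum(1).tolist())
col=im[100:270,320].sum(1);print(col[15:45].tolist(),col[140:160].tolist())
e=plane(c,[(320.5,132.),(320.5,250.5)],.135);print(e,np.linalg.norm(e[0]-e[1]))
M=R.from_rotvec(o["tool_rot"]).as_matrix();print((e-o["tool_pos"])@M*1000)
E
```

```text
140 [224, 233, 236, 232, 231, 214, 213, 305, 291, 283, 272, 267, 265, 277, 282, 281, 316, 381, 264, 281, 301, 308, 297, 298, 298, 291]
160 [100, 96, 97, 101, 95, 89, 159, 299, 295, 295, 291, 287, 287, 283, 284, 294, 335, 374, 93, 104, 112, 116, 115, 120, 115, 113]
200 [109, 110, 107, 110, 109, 83, 107, 213, 305, 291, 296, 299, 305, 312, 322, 317, 357, 394, 83, 104, 116, 118, 115, 116, 114, 132]
240 [463, 478, 472, 453, 450, 471, 452, 326, 257, 278, 278, 282, 288, 297, 295, 295, 292, 335, 460, 440, 428, 422, 416, 413, 437, 457]
[299, 292, 294, 286, 288, 290, 295, 301, 264, 179, 150, 148, 148, 146, 147, 170, 245, 287, 283, 285, 285, 282, 283, 284, 282, 265, 265, 275, 288, 298] [288, 283, 282, 283, 283, 282, 281, 281, 282, 285, 292, 342, 412, 443, 448, 457, 466, 472, 471, 474]
[[ 0.5086 -0.0549  0.135 ]
 [ 0.473  -0.1668  0.135 ]] 0.11748790834602559
[[ 56.5608   0.8675 117.0941]
 [-60.9271   0.9617 117.0477]]
```

```bash
python3 - <<'E'
from h import *
import pickle
o,d=pickle.load(open("rack1.pkl","rb"));c=cam(d,o);t=cam(dict(np.load("top.npz")));s=cam(dict(np.load("scene.npz")))
M=R.from_rotvec(o["tool_rot"]).as_matrix()
o2,d2=pickle.load(open("stand1.pkl","rb"));c2=cam(d2,o2)
for P in (tri(t,(375,234),c,(277,247)),tri(s,(291,150),t,(417,264)),tri(c2,(82,157),c,(277,247))): print(P,(P-o["tool_pos"])@M*1000)
E
```

```text
[ 0.3939 -0.2122  0.0023] [-128.2855  -60.6151  249.7141]
[ 0.2695 -0.3486 -0.1278] [-296.078  -137.6884  379.7069]
[ 0.39   -0.209  -0.0028] [-126.4495  -65.3226  254.8219]
```

Emit:
play_rows --series '[[1, [-0.04, 0.02, 0.8], [0, 0, 0]], [1, [0, 0, 0.8], [0, 0, 0]], [1, [0, 0, 0.8], [0, 0, 0]], [1, [0, 0, 0.64], [0, 0, 0]], [1, [0, 0, 0], [0, 0, 0]], [0, [0, 0, 0], [0, 0, 0]], [0, [0, 0, 0], [0, 0, 0]], [0, [0, 0, 0], [0, 0, 0]]]' --force 40

```text
t: 5.38
tool_pos: [0.4917, -0.1122, 0.1014]
tool_rot: [2.538, 1.848, 0.002]
contact_force: [-0.2, 0.3, -0.2]
opening: 0.0321
grip_force: 0.0
```

Emit:
play_rows --series '[[0, [0, 0, 0], [0, 0, 0]], [0, [0, 0, 0], [0, 0, 0]], [0, [0, 0, 0], [0, 0, 0]], [0, [0, 0, 0], [0, 0, 0]]]' --force 40

```text
t: 5.88
tool_pos: [0.4912, -0.1121, 0.1005]
tool_rot: [2.539, 1.849, 0.001]
contact_force: [-1.6, 0.6, 5.9]
opening: 0.0096
grip_force: 41.3
```

Emit:
play_rows --series '[[0, [0, 0, -0.3], [0, 0, 0]], [0, [0, 0, -0.5], [0, 0, 0]], [0, [0, 0, -0.6], [0, 0, 0]], [0, [0, 0, -0.6], [0, 0, 0]], [0, [0, 0, -0.6], [0, 0, 0]], [0, [0, 0, -0.6], [0, 0, 0]], [0, [0, 0, -0.3], [0, 0, 0]], [0, [0, 0, 0], [0, 0, 0]]]'

```text
t: 6.88
tool_pos: [0.4912, -0.1121, 0.2758]
tool_rot: [2.538, 1.848, 0.002]
contact_force: [0.2, 0.7, -0.8]
opening: 0.0092
grip_force: 40.5
```

```bash
cat >> h.py <<'E'
YAW=8.2;ORG=np.array([.497,.1675,0]);RS=R.from_euler("z",YAW,degrees=True).as_matrix()
def S(a): return ORG+RS@np.array(a)
E
python3 - <<'E'
from h import *
from station import ctrl
o=ctrl.get_obs();print(o["opening"],o["grip_force"])
plan(o,S((-.013,0,.178)),down(YAW,20),14)
E
```

```text
0.00923510070703803 40.5028760433197
n 14 turn each [-0.175  0.041 -0.23 ]
[0.37, -0.13, 0.14]
[0.38, -0.12, 0.14]
[0.38, -0.11, 0.14]
[0.38, -0.11, 0.14]
[0.39, -0.1, 0.14]
[0.39, -0.09, 0.14]
[0.39, -0.08, 0.14]
[0.39, -0.07, 0.14]
[0.39, -0.06, 0.14]
[0.39, -0.05, 0.14]
[0.39, -0.04, 0.14]
[0.39, -0.03, 0.14]
[0.39, -0.02, 0.14]
[0.39, -0.01, 0.15]
```

Emit:
play_rows --series '[[0, [0.37, -0.13, 0.03], [-0.175, 0.04, -0.23]], [0, [0.38, -0.12, 0.03], [-0.175, 0.04, -0.23]], [0, [0.38, -0.11, 0.03], [-0.175, 0.04, -0.23]], [0, [0.38, -0.11, 0.03], [-0.175, 0.04, -0.23]], [0, [0.39, -0.1, 0.03], [-0.175, 0.04, -0.23]], [0, [0.39, -0.09, 0.03], [-0.175, 0.04, -0.23]], [0, [0.39, -0.08, 0.03], [-0.175, 0.04, -0.23]]]'

```text
t: 7.75
tool_pos: [0.4837, 0.0286, 0.2633]
tool_rot: [2.222, 2.043, 0.202]
contact_force: [0.7, 0.5, -0.8]
opening: 0.0095
grip_force: 40.4
```

Emit:
play_rows --series '[[0, [0.39, -0.07, 0.03], [-0.175, 0.04, -0.23]], [0, [0.39, -0.06, 0.03], [-0.175, 0.04, -0.23]], [0, [0.39, -0.05, 0.03], [-0.175, 0.04, -0.23]], [0, [0.39, -0.04, 0.03], [-0.175, 0.04, -0.23]], [0, [0.39, -0.03, 0.03], [-0.175, 0.04, -0.23]], [0, [0.39, -0.02, 0.03], [-0.175, 0.04, -0.23]], [0, [0.39, -0.01, 0.03], [-0.175, 0.04, -0.23]], [0, [0, 0, 0], [0, 0, 0]]]'

```text
t: 8.75
tool_pos: [0.4702, 0.1652, 0.2516]
tool_rot: [1.889, 2.186, 0.383]
contact_force: [-0.2, -0.1, -1.7]
opening: 0.0095
grip_force: 40.4
```

```bash
python3 snap.py stand2; python3 - <<'E'
from h import *
from station import ctrl
plan(ctrl.get_obs(),S((-.013,0,.178)),down(YAW,20),3)
E
```

```text
8.75 [0.47020391 0.16517161 0.25156902] [1.88903297 2.18606378 0.38303594] [ 0.19912393 -0.51942251  2.08710759 -0.02015617  1.22692662  0.05707254] 0.009482603053036128
n 3 turn each [-0.003  0.002  0.003]
[-0.0, -0.08, 0.49]
[-0.0, -0.08, 0.49]
[-0.01, -0.08, 0.49]
```

View pics/stand2.png

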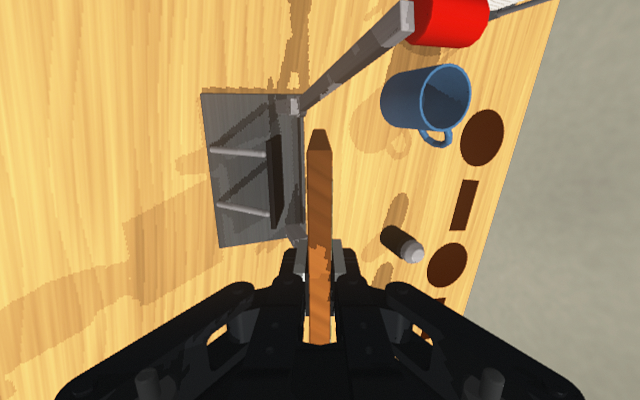

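The board is held tilted above the stand. The rear plate corners show at (201,94) and (220,247), the black backrest at (268–285, 135–228), and the pivot post at (297,105).

```bash
python3 - <<'E'
from h import *
import pickle
o,d=pickle.load(open("stand2.pkl","rb"));c=cam(d,o)
print("back corners pred",proj(c,[S((-.085,.1,.01)),S((-.085,-.1,.01))]))
b=plane(c,[(201.5,94),(220,247)],.01);print("seen",b,[RS.T@(q-ORG) for q in b])
print("backrest top front pred",proj(c,[S((-.0194,.05,.0852)),S((-.0194,-.05,.0852))]))
print("pivot post",proj(c,[S((.017,.084,.088)),S((.017,-.084,.082))]))
g=d["color"].astype(int).sum(2)
for r in (145,180,215): print(r,g[r,258:310].tolist())
cv2.imwrite("pics/st2c.png",cv2.resize(d["color"][85:255,190:350],(753,600)[:2],interpolation=2))
E
```

```text
back corners pred [[200.6662  88.5916]
 [218.7945 245.8325]]
seen [[0.3997 0.2486 0.01  ]
 [0.4288 0.0546 0.01  ]] [array([-0.0848,  0.0942,  0.01  ]), array([-0.0836, -0.102 ,  0.01  ])]
backrest top front pred [[272.014  136.9257]
 [276.2112 225.7992]]
pivot post [[305.8077 102.7348]
 [306.0573 246.4599]]
145 [249, 260, 245, 245, 241, 236, 243, 222, 108, 122, 124, 124, 122, 102, 87, 92, 93, 88, 96, 91, 94, 88, 98, 169, 293, 285, 279, 277, 284, 283, 284, 282, 277, 275, 244, 245, 247, 242, 249, 236, 167, 148, 186, 302, 290, 270, 372, 577, 582, 568, 335, 155]
180 [236, 239, 241, 241, 242, 243, 237, 235, 244, 226, 118, 119, 121, 128, 125, 94, 83, 88, 85, 84, 86, 83, 87, 82, 101, 196, 282, 288, 277, 275, 277, 286, 286, 273, 286, 282, 241, 243, 248, 247, 240, 162, 145, 183, 298, 289, 284, 292, 373, 180, 229, 255]
215 [332, 376, 376, 390, 432, 441, 471, 475, 512, 524, 486, 395, 141, 113, 121, 132, 129, 96, 87, 82, 89, 81, 137, 272, 288, 291, 286, 284, 265, 178, 186, 187, 192, 194, 193, 187, 193, 163, 160, 167, 156, 157, 133, 129, 148, 193, 182, 284, 465, 324, 199, 238]
```

Emit:
play_rows --series '[[0, [0, -0.08, 0.49], [0, 0, 0]], [0, [0, -0.08, 0.49], [0, 0, 0]], [0, [0, -0.08, 0.49], [0, 0, 0]], [0, [0, 0, 0], [0, 0, 0]]]'

```text
t: 9.3
tool_pos: [0.4836, 0.1648, 0.1762]
tool_rot: [1.896, 2.184, 0.377]
contact_force: [-0.6, -0.3, -1.2]
opening: 0.0098
grip_force: 40.4
```

```bash
python3 snap.py stand3; python3 - <<'E'
from h import *
import pickle
o,d=pickle.load(open("stand3.pkl","rb"));c=cam(d,o)
print("backrest top front pred",proj(c,[S((-.0194,.05,.0852)),S((-.0194,-.05,.0852))]),"TCP stand",RS.T@(o["tool_pos"]-ORG))
print("pivot post",proj(c,[S((.017,.084,.088)),S((.017,-.084,.082))]), "lip",proj(c,[S((.03,.07,.025)),S((.03,-.06,.025))]))
E
```

```text
9.3 [0.48364699 0.16480826 0.17622578] [1.8955139  2.18444666 0.37679662] [ 0.19295191 -0.42516574  2.14799884 -0.02110536  1.07661768  0.05835367] 0.00975670034289995
backrest top front pred [[273.812  142.8483]
 [279.4462 256.2492]] TCP stand [-0.0136 -0.0008  0.1762]
pivot post [[318.4744  97.3673]
 [316.9325 279.4563]] lip [[309.8355 114.4482]
 [311.2037 232.456 ]]
```

View pics/stand3.png

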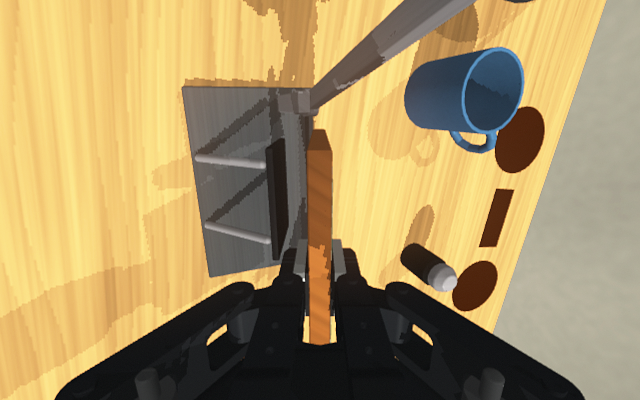

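Emit:
play_rows --series '[[0, [0, -0.12, 0.32], [0, 0, 0]], [0, [0, -0.12, 0.32], [0, 0, 0]], [0, [0, -0.12, 0.32], [0, 0, 0]], [0, [0, -0.09, 0.25], [0, 0, 0]], [0, [0, 0, 0], [0, 0, 0]], [0, [0, -0.015, 0.04], [0, 0, 0]], [0, [0, -0.015, 0.04], [0, 0, 0]], [0, [0, 0, 0], [0, 0, 0]]]'

```text
t: 10.35
tool_pos: [0.4846, 0.1655, 0.1104]
tool_rot: [1.892, 2.182, 0.383]
contact_force: [0.4, 0.8, -0.6]
opening: 0.0098
grip_force: 40.3
```

```bash
cat > st.py <<'E'
from h import *
from station import ctrl
o=ctrl.get_obs();M=R.from_rotvec(o["tool_rot"]).as_matrix()
print("TCP stand",RS.T@(o["tool_pos"]-ORG),"toolz stand",RS.T@M[:,2],"tooly",RS.T@M[:,1],"F stand",RS.T@o["contact_force"],o["opening"],o["t"])
E
python3 st.py
```

```text
TCP stand [-0.0125 -0.0002  0.1104] toolz stand [ 0.3414 -0.0011 -0.9399] tooly [ 0.9399 -0.0008  0.3414] F stand [ 0.5407  0.7659 -0.644 ] 0.009775698772146206 10.35
```

Emit:
play_rows --series '[[0, [0, -0.04, 0.11], [0, 0, 0]], [0, [0, -0.04, 0.11], [0, 0, 0]], [0, [0, 0, 0], [0, 0, 0]], [0, [0, -0.014, 0.04], [0, 0, 0]], [0, [0, 0, 0], [0, 0, 0]]]'

```text
t: 10.98
tool_pos: [0.485, 0.1655, 0.0968]
tool_rot: [1.892, 2.181, 0.384]
contact_force: [-0.1, 0.0, -1.1]
opening: 0.0095
grip_force: 40.6
```

```bash
python3 st.py
```

```text
TCP stand [-0.0122 -0.0003  0.0968] toolz stand [ 0.3422 -0.0012 -0.9396] tooly [ 0.9396 -0.0008  0.3422] F stand [-0.0697  0.0215 -1.0699] 0.009512260151365502 10.975
```

Emit:
play_rows --series '[[0, [0, -0.01, 0.03], [0, 0, 0]], [0, [0, 0, 0], [0, 0, 0]]]'

```text
t: 11.22
tool_pos: [0.4858, 0.1656, 0.0967]
tool_rot: [1.89, 2.18, 0.386]
contact_force: [-3.0, -1.2, 6.9]
opening: 0.0096
grip_force: 41.6
```

Emit:
play_rows --series '[[0, [0, -0.01, 0.02], [0, 0, 0]], [0, [0, 0, 0], [0, 0, 0]]]'

```text
t: 11.48
tool_pos: [0.486, 0.1656, 0.0967]
tool_rot: [1.89, 2.18, 0.386]
contact_force: [-7.3, -2.7, 12.0]
opening: 0.0094
grip_force: 42.6
```

Emit:
play_rows --series '[[0, [0, -0.03, -0.04], [0, 0, 0]], [0, [0, -0.04, -0.015], [0, 0, 0]], [0, [0, -0.04, -0.015], [0, 0, 0]], [0, [0, 0, 0], [0, 0, 0]]]'

```text
t: 11.98
tool_pos: [0.4793, 0.1648, 0.0965]
tool_rot: [1.89, 2.18, 0.387]
contact_force: [1.3, 0.0, 6.0]
opening: 0.0093
grip_force: 41.2
```

```bash
python3 st.py
```

```text
TCP stand [-0.0179 -0.0002  0.0965] toolz stand [ 0.3445 -0.0009 -0.9388] tooly [ 0.9388 -0.0007  0.3445] F stand [ 1.2651 -0.1358  5.9513] 0.009305217232718837 11.975
```

Emit:
play_rows --series '[[0, [0, -0.03, -0.02], [0, 0, 0]], [0, [0, 0, 0], [0, 0, 0]]]'

```text
t: 12.22
tool_pos: [0.478, 0.1646, 0.0967]
tool_rot: [1.888, 2.18, 0.388]
contact_force: [8.9, 1.4, 1.4]
opening: 0.0095
grip_force: 40.8
```

Emit:
play_rows --series '[[0, [0, -0.03, -0.02], [0, 0, 0]], [0, [0, 0, 0], [0, 0, 0]]]'

```text
t: 12.48
tool_pos: [0.4775, 0.1645, 0.0978]
tool_rot: [1.887, 2.178, 0.392]
contact_force: [12.9, 3.0, -0.9]
opening: 0.0092
grip_force: 40.2
```

Emit:
play_rows --series '[[0, [0, 0.025, 0.03], [0, 0, 0]], [0, [0, 0, 0], [0, 0, 0]], [0.2, [0, 0, 0], [0, 0, 0]], [0.3, [0, 0, 0], [0, 0, 0]], [0.35, [0, 0, 0], [0, 0, 0]], [0.35, [0, 0, 0], [0, 0, 0]], [0.35, [0, 0, 0], [0, 0, 0]], [0.35, [0, 0, 0], [0, 0, 0]]]'

```text
t: 13.48
tool_pos: [0.4762, 0.1643, 0.0948]
tool_rot: [1.892, 2.182, 0.383]
contact_force: [-0.9, 0.2, 0.3]
opening: 0.0299
grip_force: 0.0
```

```bash
python3 st.py
```

```text
TCP stand [-0.021  -0.0002  0.0948] toolz stand [ 0.3408 -0.0011 -0.9401] tooly [ 0.9401 -0.0008  0.3408] F stand [-0.8587  0.3603  0.324 ] 0.029903303356748418 13.475
```

Emit:
play_rows --series '[[0.35, [0, 0.03, -0.2], [0, 0, 0]], [0.35, [0, 0, -0.4], [0, 0, 0]], [0.35, [0, 0, -0.5], [0, 0, 0]], [0.35, [0, 0, -0.6], [0, 0, 0]], [0.35, [0, 0, -0.8], [0, 0, 0]], [0.35, [0, 0, -0.8], [0, 0, 0]], [0.35, [0, 0, -0.5], [0, 0, 0]], [0.35, [0, 0, 0], [0, 0, 0]]]'

```text
t: 14.48
tool_pos: [0.4143, 0.1557, 0.2777]
tool_rot: [1.889, 2.179, 0.39]
contact_force: [0.8, 0.5, -0.1]
opening: 0.03
grip_force: 0.0
```

```bash
python3 st.py; python3 - <<'E'
from station import imaging
import cv2
a=imaging.get_image("scene")["color"];cv2.imwrite("pics/sc2.png",cv2.resize(a[120:270,280:480],(800,600),interpolation=2))
E
```

```text
TCP stand [-0.0835  0.0001  0.2777] toolz stand [ 0.3471 -0.0007 -0.9378] tooly [ 0.9378 -0.0008  0.3471] F stand [ 0.8661  0.3921 -0.1423] 0.03002686923836868 14.475
```

View pics/sc2.png

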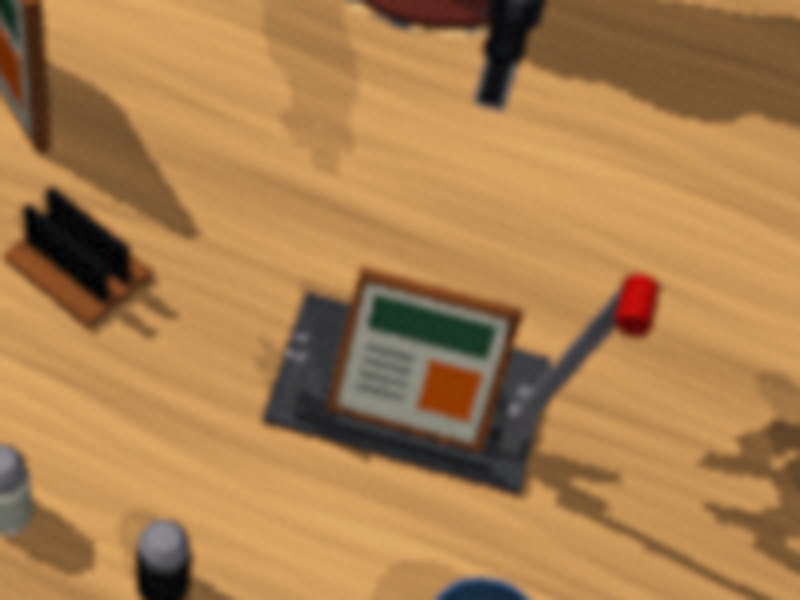

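The board stands leaned on the stand, picture side out with the green band on top, and nothing else has moved. Next comes the bar: grip the knob across stand y with the tool pointing down, then follow the arc.

```bash
python3 - <<'E'
from h import *
from station import ctrl
t=cam(dict(np.load("top.npz")))
for n,p,z in (("pepper",(305,152),.078),("salt",(338,153),.078),("mug",(247,157),.09)): print(n,RS.T@(plane(t,p,z)[0]-ORG))
print("knob meas stand",RS.T@(np.array([.5155,.2921,.2553])-ORG))
o=ctrl.get_obs();M=R.from_rotvec(o["tool_rot"]).as_matrix()
print("A up");o1=S((-.07,.02,.37));plan(o,o1,M)
o["tool_pos"]=o1;print("B");plan(o,S((.043,.119,.34)),down(YAW+90),14)
E
```

```text
pepper [ 0.1787 -0.1332  0.078 ]
salt [ 0.1612 -0.2562  0.078 ]
mug [0.18   0.0822 0.09  ]
knob meas stand [0.0361 0.1207 0.2553]
A up
n 3 turn each [0. 0. 0.]
[0.13, 0.31, -0.56]
[0.13, 0.31, -0.56]
[0.13, 0.31, -0.56]
B
n 14 turn each [ 0.14   0.141 -0.795]
[0.14, 0.14, 0.1]
[0.12, 0.15, 0.1]
[0.1, 0.17, 0.09]
[0.08, 0.18, 0.09]
[0.06, 0.19, 0.09]
[0.04, 0.2, 0.09]
[0.01, 0.2, 0.08]
[-0.01, 0.2, 0.08]
[-0.03, 0.2, 0.08]
[-0.06, 0.2, 0.07]
[-0.08, 0.19, 0.07]
[-0.1, 0.18, 0.06]
[-0.12, 0.17, 0.05]
[-0.14, 0.16, 0.05]
```

Emit:
play_rows --series '[[0.6, [0.13, 0.31, -0.56], [0, 0, 0]], [0.6, [0.13, 0.31, -0.56], [0, 0, 0]], [0.6, [0.13, 0.31, -0.56], [0, 0, 0]], [0.6, [0.14, 0.14, 0.1], [0.14, 0.14, -0.795]], [0.6, [0.12, 0.15, 0.1], [0.14, 0.14, -0.795]], [0.6, [0.1, 0.17, 0.09], [0.14, 0.14, -0.795]], [0.6, [0.08, 0.18, 0.09], [0.14, 0.14, -0.795]], [0.6, [0.06, 0.19, 0.09], [0.14, 0.14, -0.795]]]'

```text
t: 15.52
tool_pos: [0.4609, 0.2172, 0.3552]
tool_rot: [1.239, 2.708, 0.263]
contact_force: [-0.6, -0.7, 0.1]
opening: 0.0512
grip_force: 0.0
```

Emit:
play_rows --series '[[0.6, [0.04, 0.2, 0.09], [0.14, 0.14, -0.795]], [0.6, [0.01, 0.2, 0.08], [0.14, 0.14, -0.795]], [0.6, [-0.01, 0.2, 0.08], [0.14, 0.14, -0.795]], [0.6, [-0.03, 0.2, 0.08], [0.14, 0.14, -0.795]], [0.6, [-0.06, 0.2, 0.07], [0.14, 0.14, -0.795]], [0.6, [-0.08, 0.19, 0.07], [0.14, 0.14, -0.795]], [0.6, [-0.1, 0.18, 0.06], [0.14, 0.14, -0.795]], [0.6, [-0.12, 0.17, 0.05], [0.14, 0.14, -0.795]]]'

```text
t: 16.52
tool_pos: [0.5159, 0.2821, 0.3376]
tool_rot: [-0.055, 3.128, 0.028]
contact_force: [-0.5, -0.1, 0.6]
opening: 0.0509
grip_force: 0.0
```

Emit:
play_rows --series '[[0.6, [-0.14, 0.16, 0.05], [0.14, 0.14, -0.795]], [0.6, [0, 0, 0], [0, 0, 0]], [0.6, [0, 0, 0], [0, 0, 0]]]'

```text
t: 16.9
tool_pos: [0.5224, 0.29, 0.3371]
tool_rot: [0.221, -3.131, 0.002]
contact_force: [-0.0, -0.4, 0.2]
opening: 0.0514
grip_force: 0.0
```

```bash
python3 st.py; python3 snap.py knob; python3 - <<'E'
from h import *
import pickle
o,d=pickle.load(open("knob.pkl","rb"));c=cam(d,o)
plan(o,S((.043,.1205,.238)),down(YAW+90))
h=cv2.cvtColor(d["color"],cv2.COLOR_BGR2HSV);m=(((h[...,0]<6)|(h[...,0]>174))&(h[...,1]>200)&(h[...,2]>100)).astype(np.uint8)
n,l,st,ce=cv2.connectedComponentsWithStats(m)
for i in range(1,n):
    if st[i,4]>300: print(st[i],ce[i],RS.T@(plane(c,ce[i],.26)[0]-ORG))
print(proj(c,S((.038,.1205,.2565))))
E
```

```text
TCP stand [0.0426 0.1176 0.3371] toolz stand [-0.0027 -0.0014 -1.    ] tooly [ 0.0022  1.     -0.0014] F stand [-0.0782 -0.3765  0.1657] 0.051418549335173966 16.9
16.9 [0.52241319 0.29002027 0.33705344] [ 2.21044970e-01 -3.13121722e+00  2.44055581e-03] [ 3.82614330e-01 -5.11757506e-02  1.54300468e+00 -6.89251822e-04
  1.65269843e+00 -1.32919142e+00] 0.051418549335173966
n 3 turn each [-0.003 -0.006 -0.005]
[-0.0, 0.02, 0.66]
[-0.0, 0.02, 0.66]
[-0.0, 0.02, 0.66]
[ 309  178   28   45 1128] [322.9016 200.4982] [0.0357 0.1197 0.26  ]
[[323.7641 201.8688]]
```

Knob position agrees with the model (y ≈ 0.120). Descend and grip.

Emit:
play_rows --series '[[0.6, [0, 0.02, 0.66], [0, 0, 0]], [0.6, [0, 0.02, 0.66], [0, 0, 0]], [0.6, [0, 0.01, 0.66], [0, 0, 0]], [0.6, [0, 0, 0], [0, 0, 0]], [0, [0, 0, 0], [0, 0, 0]], [0, [0, 0, 0], [0, 0, 0]], [0, [0, 0, 0], [0, 0, 0]], [0, [0, 0, 0], [0, 0, 0]]]' --force 20

```text
t: 17.95
tool_pos: [0.5232, 0.2932, 0.242]
tool_rot: [-0.224, 3.131, 0.001]
contact_force: [-0.6, -0.3, 5.5]
opening: 0.0234
grip_force: 21.0
```

```bash
python3 st.py; python3 - <<'E'
from h import *
from station import ctrl
o=ctrl.get_obs();p=RS.T@(o["tool_pos"]-ORG)
# knob angle from gripped y; arc increments (tool y = stand y, tool z = down)
th=np.degrees(np.arccos((.084-p[1])/.19));print("theta",th)
a=np.radians(np.linspace(th,0,17));y=.084-.19*np.cos(a);z=.07+.19*np.sin(a)
for r in np.c_[np.diff(y),-np.diff(z)]/.05: print(np.round(r,2).tolist())
E
```

```text
TCP stand [0.0439 0.1207 0.242 ] toolz stand [ 0.0029  0.0002 -1.    ] tooly [0.0004 1.     0.0002] F stand [-0.6853 -0.2207  5.5299] 0.023359692377528524 17.95
theta 101.13619983336373
[-0.41, -0.06]
[-0.42, -0.01]
[-0.42, 0.03]
[-0.41, 0.08]
[-0.4, 0.12]
[-0.38, 0.17]
[-0.36, 0.21]
[-0.34, 0.25]
[-0.31, 0.28]
[-0.28, 0.32]
[-0.24, 0.34]
[-0.2, 0.37]
[-0.16, 0.39]
[-0.11, 0.4]
[-0.07, 0.41]
[-0.02, 0.42]
```

Emit:
play_rows --series '[[0, [0, -0.41, -0.06], [0, 0, 0]], [0, [0, -0.42, -0.01], [0, 0, 0]], [0, [0, -0.42, 0.03], [0, 0, 0]], [0, [0, -0.41, 0.08], [0, 0, 0]], [0, [0, -0.4, 0.12], [0, 0, 0]], [0, [0, -0.38, 0.17], [0, 0, 0]], [0, [0, -0.36, 0.21], [0, 0, 0]], [0, [0, 0, 0], [0, 0, 0]]]'

```text
t: 18.95
tool_pos: [0.5426, 0.1511, 0.2107]
tool_rot: [0.22, -3.133, 0.006]
contact_force: [5.2, 1.4, 0.2]
opening: 0.023
grip_force: 23.5
```

```bash
python3 st.py
```

```text
TCP stand [ 0.0428 -0.0227  0.2107] toolz stand [-0.0013 -0.0035 -1.    ] tooly [ 0.0027  1.     -0.0035] F stand [5.3018 0.6207 0.2076] 0.022983325317739247 18.95
```

Emit:
play_rows --series '[[0, [0, -0.34, 0.25], [0, 0, 0]], [0, [0, -0.31, 0.28], [0, 0, 0]], [0, [0, -0.28, 0.32], [0, 0, 0]], [0, [0, -0.24, 0.34], [0, 0, 0]], [0, [0, -0.2, 0.37], [0, 0, 0]], [0, [0, -0.16, 0.39], [0, 0, 0]], [0, [0, 0, 0], [0, 0, 0]]]'

```text
t: 19.82
tool_pos: [0.5527, 0.0771, 0.1124]
tool_rot: [0.224, -3.132, 0.003]
contact_force: [4.8, 2.0, -1.7]
opening: 0.0233
grip_force: 25.1
```

```bash
python3 st.py
```

```text
TCP stand [ 0.0422 -0.0974  0.1124] toolz stand [-0.0021 -0.002  -1.    ] tooly [ 0.0006  1.     -0.002 ] F stand [ 5.0142  1.2898 -1.7253] 0.023274721877248186 19.825
```

Emit:
play_rows --series '[[0, [0, -0.1, 0.35], [0, 0, 0]], [0, [0, -0.05, 0.35], [0, 0, 0]], [0, [0, -0.02, 0.3], [0, 0, 0]], [0, [0, 0, 0.1], [0, 0, 0]], [0, [0, 0, 0], [0, 0, 0]]]'

```text
t: 20.45
tool_pos: [0.5544, 0.0667, 0.0584]
tool_rot: [0.224, -3.133, 0.011]
contact_force: [4.8, -8.1, -0.1]
opening: 0.0231
grip_force: 27.0
```

```bash
python3 st.py
```

```text
TCP stand [ 0.0425 -0.108   0.0584] toolz stand [-0.0012 -0.0069 -1.    ] tooly [ 0.0003  1.     -0.0069] F stand [ 3.6225 -8.7226 -0.0875] 0.023086237669446966 20.45
```

Emit:
play_rows --series '[[0, [0, 0.04, 0.06], [0, 0, 0]], [0, [0, 0, 0.06], [0, 0, 0]], [0, [0, 0, 0], [0, 0, 0]]]'

```text
t: 20.82
tool_pos: [0.5545, 0.0665, 0.0529]
tool_rot: [0.225, -3.133, 0.018]
contact_force: [4.6, -18.4, 0.8]
opening: 0.0231
grip_force: 27.4
```

```bash
python3 st.py
```

```text
TCP stand [ 0.0425 -0.1082  0.0529] toolz stand [-0.0012 -0.0115 -0.9999] tooly [ 0.      0.9999 -0.0115] F stand [  1.9717 -18.8642   0.8444] 0.02311990931918363 20.825
```

Emit:
play_rows --series '[[0, [0, -0.08, 0], [0, 0, 0]], [0, [0, 0, 0.04], [0, 0, 0]], [0, [0, 0, 0.04], [0, 0, 0]], [0, [0, 0, 0], [0, 0, 0]]]'

```text
t: 21.32
tool_pos: [0.5545, 0.0664, 0.0493]
tool_rot: [0.224, -3.133, 0.007]
contact_force: [3.8, -7.2, 0.8]
opening: 0.0234
grip_force: 27.3
```

```bash
python3 st.py
```

```text
TCP stand [ 0.0425 -0.1083  0.0493] toolz stand [-0.001  -0.0042 -1.    ] tooly [ 0.0001  1.     -0.0042] F stand [ 2.7739 -7.6385  0.7501] 0.023428415952515737 21.325
```

Emit:
play_rows --series '[[0, [0, -0.04, 0.05], [0, 0, 0]], [0, [0, 0, 0.05], [0, 0, 0]], [0, [0, 0, 0], [0, 0, 0]]]'

```text
t: 21.7
tool_pos: [0.5545, 0.0663, 0.0446]
tool_rot: [0.224, -3.133, 0.001]
contact_force: [2.6, 1.3, 1.1]
opening: 0.0233
grip_force: 27.3
```

```bash
python3 st.py; python3 - <<'E'
from station import imaging
import cv2
a=imaging.get_image("scene")["color"];cv2.imwrite("pics/sc3.png",cv2.resize(a[140:260,320:480],(800,600),interpolation=2))
E
```

```text
TCP stand [ 0.0425 -0.1084  0.0446] toolz stand [-0.0011 -0.0004 -1.    ] tooly [ 0.0003  1.     -0.0004] F stand [2.7781 0.8835 1.1241] 0.023279411217858453 21.7
```

View pics/sc3.png

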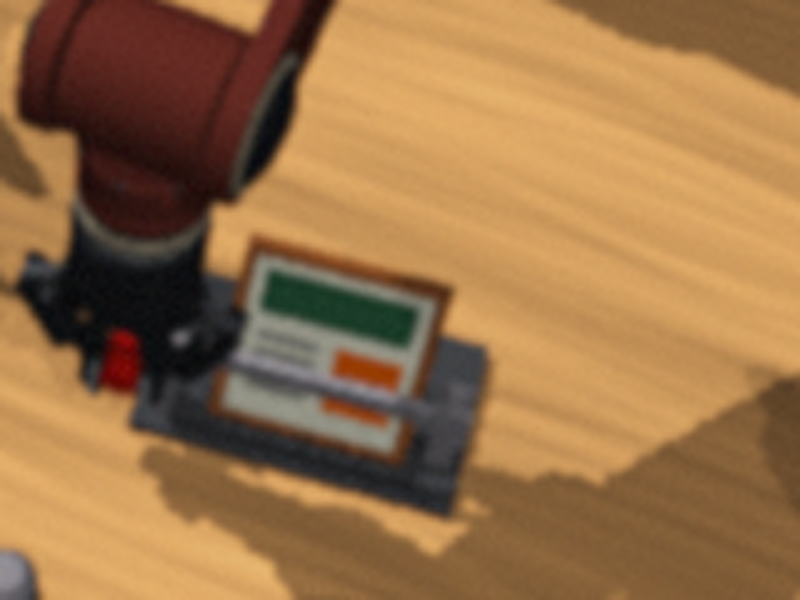

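The picture shows the knob held at (123,362), the bar almost level across the board, and the board standing.

Emit:
play_rows --series '[[0, [0, 0, 0.06], [0, 0, 0]], [0, [0, 0, 0.06], [0, 0, 0]], [0, [0, 0, 0], [0, 0, 0]]]'

```text
t: 22.12
tool_pos: [0.555, 0.0663, 0.0435]
tool_rot: [0.225, -3.131, 0.001]
contact_force: [-12.3, 2.8, 28.4]
opening: 0.023
grip_force: 29.7
```

```bash
python3 st.py
```

```text
TCP stand [ 0.043  -0.1084  0.0435] toolz stand [-0.0028 -0.0006 -1.    ] tooly [-0.0004  1.     -0.0006] F stand [-11.8018   4.5083  28.4309] 0.023024790631480177 22.125
```

Emit:
play_rows --series '[[0, [0, 0, -0.06], [0, 0, 0]], [0, [0, 0, 0], [0, 0, 0]], [0.45, [0, 0, 0], [0, 0, 0]], [0.45, [0, 0, 0], [0, 0, 0]], [0.45, [0, 0, 0], [0, 0, 0]], [0.45, [0, 0, -0.3], [0, 0, 0]], [0.45, [0, 0, -0.6], [0, 0, 0]], [0.45, [0, 0, -0.8], [0, 0, 0]]]'

```text
t: 23.12
tool_pos: [0.5541, 0.0658, 0.1278]
tool_rot: [0.224, -3.131, 0.002]
contact_force: [1.3, 0.7, -0.5]
opening: 0.0382
grip_force: 0.0
```

Emit:
play_rows --series '[[0.45, [0, -0.3, -0.8], [0, 0, 0]], [0.45, [0, -0.5, -0.8], [0, 0, 0]], [0.45, [0.3, -0.8, -0.6], [0, 0, 0]], [0.45, [0.3, -0.8, 0], [0, 0, 0]], [0.45, [0.3, -0.8, 0], [0, 0, 0]], [0.45, [0, 0, 0], [0, 0, 0]], [0.45, [0, 0, 0], [0, 0, 0]]]'

```text
t: 24.0
tool_pos: [0.5331, -0.0985, 0.2379]
tool_rot: [-0.223, 3.134, -0.001]
contact_force: [-0.5, 0.0, -0.4]
opening: 0.038
grip_force: 0.0
```

```bash
python3 st.py; python3 - <<'E'
from station import imaging
from h import *
s=imaging.get_image("scene");t=imaging.get_image("top");P=[]
for d in (s,t):
    h=cv2.cvtColor(d["color"],cv2.COLOR_BGR2HSV);m=(((h[...,0]<6)|(h[...,0]>174))&(h[...,1]>200)&(h[...,2]>100)).astype(np.uint8)
    n,l,st,ce=cv2.connectedComponentsWithStats(m)
    q=proj(cam(d),S((.038,-.107,.07)))[0];i=min(range(1,n),key=lambda i:np.linalg.norm(ce[i]-q));P.append(ce[i]);print(q,ce[i],st[i,4])
k=tri(cam(s),P[0],cam(t),P[1]);print("knob stand",RS.T@(k-ORG))
cv2.imwrite("pics/sc4.png",cv2.resize(s["color"][120:270,280:480],(800,600),interpolation=2))
E
```

```text
TCP stand [-0.0022 -0.2684  0.2379] toolz stand [-0.     -0.0008 -1.    ] tooly [ 0.0008  1.     -0.0008] F stand [-0.4574  0.0974 -0.4078] 0.037963069269376044 24.0
[345.2085 211.8801] [344.9077 211.3538] 65
[302.1806 189.7948] [302.     188.3333] 3
knob stand [ 0.0421 -0.1072  0.0786]
```

View pics/sc4.png

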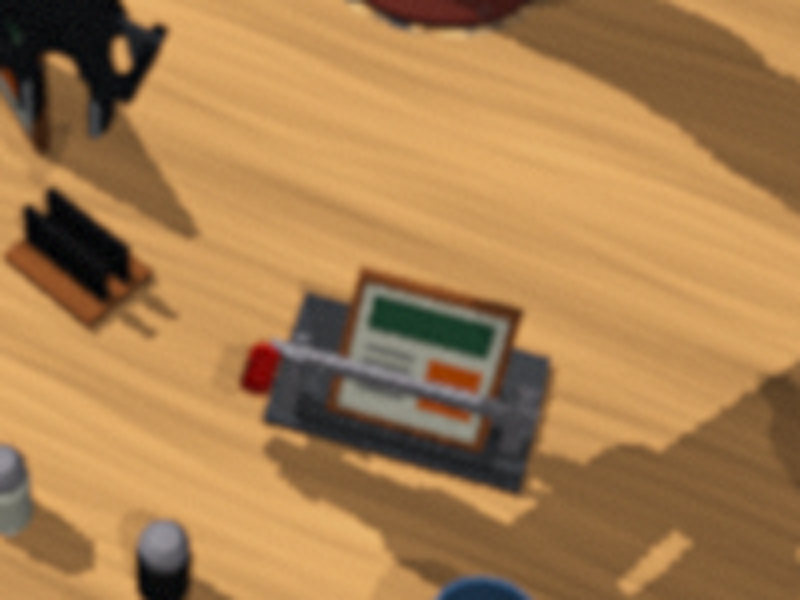

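The bar lies across the board with the knob at (260,367), within about 0.5 px of its closed position. I'll confirm the stop by pressing lightly from above with shut fingers.

```bash
python3 - <<'E'
from h import *
from station import ctrl
plan(ctrl.get_obs(),S((.042,-.108,.115)),down(YAW+90),8)
E
```

```text
n 8 turn each [-0.001 -0.     0.001]
[-0.11, 0.4, 0.31]
[-0.11, 0.4, 0.31]
[-0.11, 0.4, 0.31]
[-0.11, 0.4, 0.31]
[-0.11, 0.4, 0.31]
[-0.11, 0.4, 0.31]
[-0.11, 0.4, 0.31]
[-0.11, 0.4, 0.31]
```

Emit:
play_rows --series '[[0, [-0.3, 0.8, 0], [0, 0, 0]], [0, [-0.3, 0.8, 0], [0, 0, 0]], [0, [-0.28, 0.8, 0], [0, 0, 0]], [0, [0, 0.8, 0.5], [0, 0, 0]], [0, [0, 0, 0.7], [0, 0, 0]], [0, [0, 0, 0.7], [0, 0, 0]], [0, [0, 0, 0.56], [0, 0, 0]], [0, [0, 0, 0], [0, 0, 0]]]'

```text
t: 25.1
tool_pos: [0.5515, 0.0669, 0.1112]
tool_rot: [0.226, -3.127, 0.001]
contact_force: [0.6, 0.4, 0.2]
opening: -0.0001
grip_force: 0.0
```

Emit:
play_rows --series '[[0, [0, 0, 0.25], [0, 0, 0]], [0, [0, 0, 0.2], [0, 0, 0]], [0, [0, 0, 0.1], [0, 0, 0]], [0, [0, 0, 0], [0, 0, 0]]]'

```text
t: 25.6
tool_pos: [0.5536, 0.0657, 0.0863]
tool_rot: [0.224, -3.132, 0.001]
contact_force: [-0.7, 0.0, -0.1]
opening: 0.0002
grip_force: 0.0
```

```bash
python3 st.py
```

```text
TCP stand [ 0.0415 -0.1088  0.0863] toolz stand [-0.0014 -0.0008 -1.    ] tooly [ 0.0006  1.     -0.0008] F stand [-0.6728  0.1169 -0.1025] 0.00017867485440542762 25.6
```

No contact at 0.086, so continue in small steps.

Emit:
play_rows --series '[[0, [0, 0, 0.06], [0, 0, 0]], [0, [0, 0, 0], [0, 0, 0]]]'

```text
t: 25.85
tool_pos: [0.5538, 0.0657, 0.0837]
tool_rot: [0.224, -3.133, 0.002]
contact_force: [0.4, -0.3, 0.0]
opening: -0.0001
grip_force: 0.0
```

Emit:
play_rows --series '[[0, [0, 0, 0.04], [0, 0, 0]], [0, [0, 0, 0.03], [0, 0, 0]], [0, [0, 0, 0], [0, 0, 0]]]'

```text
t: 26.22
tool_pos: [0.5542, 0.0657, 0.0818]
tool_rot: [0.224, -3.133, 0.002]
contact_force: [-4.0, 0.4, 7.5]
opening: -0.0001
grip_force: 3.9
```

Contact is at z = 0.082, the knob's top height when closed, and the 7.5 N press does not move it. So the bar is at its stop. I'll withdraw and hand in.

Emit:
play_rows --series '[[0, [0, 0, -0.3], [0, 0, 0]], [0, [0, 0, -0.7], [0, 0, 0]], [0, [0, 0, -0.8], [0, 0, 0]], [0, [0, -0.3, -0.8], [0, 0, 0]], [0, [0, -0.3, -0.6], [0, 0, 0]], [0, [0, 0, 0], [0, 0, 0]], [0, [0, 0, 0], [0, 0, 0]]]'

```text
t: 27.1
tool_pos: [0.5576, 0.0365, 0.2391]
tool_rot: [0.224, -3.132, 0.001]
contact_force: [-0.8, 0.2, -1.1]
opening: -0.0005
grip_force: 0.0
```

```bash
python3 - <<'E'
from station import imaging,ctrl
import cv2,numpy as np
s=imaging.get_image("scene")["color"]
b=cv2.imread("pics/scene0.png")
sc=cv2.resize(s[120:270,280:480],(800,600),interpolation=2);p=cv2.imread("pics/sc4.png")
print("board region diff",np.abs(sc[250:460,330:530].astype(int)-p[250:460,330:530]).mean(), "knob diff",np.abs(sc[330:400,230:290].astype(int)-p[330:400,230:290]).mean())
print(ctrl.finish_job())
E
```

```text
board region diff 2.6934603174603176 knob diff 5.859920634920635
the job is handed in; nothing more can be done
None
```

I handed the job in at about 27 s: the menu board leans on the stand by itself, picture side out, the bar is down at its closed height in the catch, and I saw no other object moved.

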